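# Press the lid home on a storage tin and put it away in the tray

### The arm

A 6-joint arm with a two-finger parallel gripper is mounted at the origin on a cart in front of the work surface, level with it; the furniture and walls round the work are solid. World frame = base frame: x ahead of the robot, y to its left, z up, the work surface at z = 0. Lengths are in mm, angles in rad, forces in N, time in s.
With the tool pointing down it reaches from about 275 to 1000 mm from the base axis. Payload 8.4 kg.
Tool frame: the origin (TCP) lies between the finger pads; the fingertips stand 22 mm ahead of it and the grasp point (between the pads) lies 3 mm ahead of it (r.nose_length is the z of the fingertips in the tool frame, in mm); z points along the fingers, y is the line along which they close (so a half turn about z gives the same grasp; the last joint's range is limited). The gripper opens to 85 mm and grips with 20 to 120 N. Pads are 22 mm wide; open, the fingers measure 114 mm over their backs; the gripper's body (76 mm by 85 mm) begins 54 mm behind the grasp point. The pads swing forward as they close: fully open they stand 13 mm farther back than shut.
Start: joints at [1.257, 0.353, 1.633, -0, 1.155, -0.002], TCP at [191.731, 594.867, 253.281] pointing down, gripper open.
Joint ranges: [-2.63, 2.63], [-0.92, 2.1], [0.06, 2.66], [-1.3, 4.44], [0, 2.69], [-3.02, 3.02]. Speed limits (rad/s): [2.22, 2.22, 2.79, 3.14, 3.14, 3.14].

### API

Orientations are given as [roll, pitch, yaw] about the fixed x, y, z axes, in that order (R = Rz(yaw) Ry(pitch) Rx(roll)).
In Python, from rig import r, job, grab_frame, camera_params gives the robot as it stands (r), with the cameras as plain functions and the job (job).
- The arm moves only by the shell command python3 steer.py 'ROWS' [FORCE]. ROWS is rows parted by semicolons, their numbers by spaces, 1 to 5 of them, each of 7 numbers: a rotation vector rx, ry, rz in rad, then dx, dy, dz in mm, then the opening from 0.0 (shut) to 1.0 (fully open); each row shifts and turns the commanded pose from where the row before left it, along the tool's axes as they then stand; what a row does not reach is not made up. A row lasts 1/12 s, in which the tool goes at most 41.7 mm and 0.125 rad, less where a joint would pass 70% of its speed; a pose out of reach is approached as far as the arm can. The fingers move at their own pace and stop on an object; FORCE is the grip in N (left out, the last holds). Time passes only in rows, so rows that do not move let the fingers close. It prints the time, the measured TCP pose, the force, the opening and the grip force at its end.
- r.sense(): the state, without advancing time (a new reading comes with each control period).
- grab_frame(name): name is "side" or "top"; returns the picture (384x512x3 uint8, red, green, blue); there is no depth.
- camera_params(name): a dict with "fx", "fy", "cx", "cy" (pixels), "dist_coeffs" ([k1, k2, p1, p2, k3] as OpenCV has them; the pictures are not rectified), "rvec" (rotation vector, rad) and "tvec" (3), from world to camera coordinates, as OpenCV has them. Camera axes: x right, y down, z forward; pixel columns grow to the right and rows downward; lengths in mm; the calibration is good to about 2 mm. A picture is of the moment at which its call begins. camera_params takes no time and is no camera call.
- job.sign_off(): hands the job in; it is judged then, once.
The state is a dict: "clock": time; "qpos": joint angles; "qvel": joint speeds; "joint_efforts": joint torques, N m; "eef_pos": TCP position; "tcp_rot": TCP orientation; "contact_force": force on the tool from outside, world axes, zero at the start; "wrist_torque": the same for the moment, N m; "opening": opening from 0.0 (shut) to 1.0 (fully open); "grasp_force": force on a finger pad.
Only numpy, scipy, OpenCV 4.12 (cv2) and the standard library are available. Lean on these libraries where they do the work, as an engineer would, in place of code of your own. Each camera call takes 0.05 s, during which the arm holds its last target. There are 200 camera calls.

### The job

The loose tin's lid is standing proud. Set the tin in the lid press between the corner brackets and let go of it, pull the sprung lever right down until the lid is fully home (only the press may push the lid down), then ease the lever slowly all the way back up - never let it fly back. Then lay the tin flat in the empty, cork-lined tray cell with its end tab in the notch on the tray's near side of that cell, without disturbing the closed tin, pepper mill, salt shaker or spice jar.

Things in the scene. Friction and masses are not known exactly. Their poses are not given: they have to be found in the camera images.
- tin: The loose tin: steel box 90 (x) x 50 (y) x 40 (z) mm, about 0.23 kg, inset wooden lid, a tab at its -x end. Origin: centre of its underside; z up. Starts flat on the worktop left of press and tray, up to 1.2 rad either way from tab towards the robot. Grip it across the 50 mm sides at mid-length, 30 mm above the underside: there the tips clear brackets and tray walls.
- tin_tab (a point): Tip of the loose tin's tab, 52 mm from the tin's centre in its -x direction, 6 mm above its underside. The tab is 14 mm wide, 5 mm thick and sticks out 7 mm.
- tin_lid (a joint): How far the loose tin's lid is pushed in, m: 0 = 8 mm proud as at the start (lid top 52 mm above the tin's underside), 0.008 = fully home (44 mm). The lid plate is 84 x 44 x 4 mm. It sticks by friction (about 10 N to move it) and stays where it is pushed.
- press: Lid press, fixed, straight ahead of the robot or to the right (swaps with the tray), turned up to 0.25 rad. Origin at worktop level under the nest centre; -x is its front, where the lever comes down. Base plate 100 mm wide, from 65 mm before to 150 mm behind the origin, top 14 mm up. Hinge cheeks 64 mm wide stand 101 to 137 mm behind the origin, 94 mm high.
- press_nest (a point): Centre of the press's nest on top of its bed, 14 mm above the worktop; axes as the press. Four L-shaped corner brackets 8 mm high leave a cell 96 mm (x) x 56 mm (y), open at the middle of every side. The tin lies in it with its long axis along x, tab to the front or the back.
- lever_hinge (a point): Middle of the lever's hinge axis, 115 mm behind (+x) the nest centre and 80 mm above the worktop; the axis is the press's y. Axes as the press.
- lever_grip (a point): Centre of the black drum knob at the lever's end, 185 mm from the hinge: a cylinder 30 mm long along the press's y, 28 mm thick, that spins freely on its pin. At rest it is upright over the hinge, 265 mm above the worktop; pulled right down it is 185 mm before the hinge, 80 mm above the worktop. Pinch its flat ends (along y) from above, tool upright throughout.
- press_lever (a joint): Lever angle q, rad: 0 = up at rest, grows as the grip is pulled forwards and down, 1.60 = level, lid just home; stop at 1.62. From the hinge, in the press's axes, the grip lies at x = -185 mm cos(1.60 - q), z = 185 mm sin(1.60 - q). A spring pushes it up (2 N at the grip at rest, 4.5 N at the bottom; the lid adds about 6 N); let go, it flies up faster than 5 rad/s.
- tray: Low wooden tray, fixed, straight ahead or to the right, where the press is not, 212 (x) x 66 (y) mm, turned up to 0.45 rad. Origin: centre of its underside; -x is its near side. Floor 5 mm, wall tops 15 mm above the worktop. Two cells 96 x 56 mm end to end, centres 53 mm before and behind the origin. The -x wall of each cell has a 23 mm wide notch in the middle for a tin's tab, the +x wall none.
- liner: Thin cork sheet on the floor of the empty tray cell (near or far cell, it varies). Origin: centre of that cell at floor level, 5 mm above the worktop; axes as the tray. The tin shall lie here with its x axis along this one (tab to -x).
- closed_tin: The same tin with its lid home, lying in the other tray cell, tab in its notch; loose, 44 mm high. Origin: centre of its underside.
- mill: Wooden pepper mill, standing loose, 58 mm thick and 170 mm tall, behind the tin's place. Origin: centre of its underside.
- shaker: Salt shaker, standing loose, 44 mm thick and 90 mm tall, behind the tin's place. Origin: centre of its underside.
- spice: Spice jar, standing loose, 41 mm thick and 105 mm tall, at the left of the work. Origin: centre of its underside.

How it is judged (in metres and radians):
On the way, in this order (a step that is already met when the one before it is completed fails the run):
1. the tin lies in the press nest, let go, its lid still proud (horizontal distance between tin and press_nest below 0.008 m and z of tin in the frame of press_nest between -0.004 and 0.004 m and angle between tin's own z axis and vertical below 0.06 rad and angle between the x axis of tin and the x axis of press_nest, either way round below 0.12 rad and value of joint tin_lid below 0.003 m and contact force between the fingers and tin below 0.2 N), for 0.2 s.
2. the lever is pulled right down and the lid is home, the tin in the nest (horizontal distance between tin and press_nest below 0.008 m and z of tin in the frame of press_nest between -0.004 and 0.004 m and angle between tin's own z axis and vertical below 0.06 rad and angle between the x axis of tin and the x axis of press_nest, either way round below 0.12 rad and value of joint press_lever above 1.5 rad and value of joint tin_lid above 0.0065 m), for 0.1 s.
3. the lever is back up, the tin still in the nest (horizontal distance between tin and press_nest below 0.008 m and z of tin in the frame of press_nest between -0.004 and 0.004 m and angle between tin's own z axis and vertical below 0.06 rad and angle between the x axis of tin and the x axis of press_nest, either way round below 0.12 rad and value of joint press_lever below 0.1 rad), for 0.2 s.
At the end, for the whole second after the job is handed in: The tin lies flat and still in the cork-lined cell (centre within 8 mm, turned less than 0.12 rad, underside within 4 mm of the cell floor), its tab in the notch towards the tray's near side; its lid is at least 6.5 mm down of 8; the lever is back up within 0.1 rad; nothing is held (horizontal distance between tin and liner below 0.008 m and z of tin in the frame of liner between -0.004 and 0.004 m and angle between tin's own z axis and vertical below 0.06 rad and angle between the x axis of tin and the x axis of liner, either way round below 0.12 rad and x of tin_tab in the frame of liner below -0.03 m and value of joint tin_lid above 0.0065 m and value of joint press_lever below 0.1 rad and linear speed of tin below 0.02 m/s and contact force between the fingers and tin below 0.2 N); the robot touches nothing.
It fails at once if the lever flies back (faster than 1.5 rad/s) (velocity of joint press_lever below -1.5 rad/s).
It fails at once if the fingers push on the lid (more than 8 N) (contact force between the fingers and tin_lid above 8 N).
It fails at once if the closed tin in the tray is shoved (12 mm) or tipped (distance of closed_tin from where it was at the start of the episode above 0.012 m or angle between closed_tin's own z axis and vertical above 0.3 rad).
It fails at once if the pepper mill, salt shaker or spice jar is shoved (20 mm) or tipped (distance of any of mill, shaker, spice from where it was at the start of the episode above 0.02 m or angle between any of mill, shaker, spice's own z axis and vertical above 0.3 rad).
It also fails if it takes over 72 s, if anything falls off the work surface, if the arm or the gripper's body presses on something with over 40 N, if the wrist force passes 120 N, or if a joint passes its speed limit or range.

## Working session

There is one attempt and no reset: what is moved stays moved. The work goes in short steps, Python scripts to look and compute and a shell command to move; the robot and the scene stay as the last step left them, time stands still between calls to the robot, and variables do not carry over. Pictures are saved under pics/ and viewed, at most 10 in all, crops included, and the job is handed in when it is done.

```bash
ls; mkdir -p pics; python3 - <<'E'
from rig import r, job, grab_frame, camera_params
import cv2
for n in("top","side"):
    cv2.imwrite(f"pics/{n}0.png",grab_frame(n)[:,:,::-1]); print(camera_params(n))
s=r.sense();print(s['clock'],s['eef_pos'],s['tcp_rot'])
E
```

```text
pics
rig.py
steer.py
{'fx': 429.32305334488166, 'fy': 429.32305334488166, 'cx': 253.96388313433334, 'cy': 191.73989365073012, 'dist_coeffs': array([-0.09930214,  0.        ,  0.        ,  0.        ,  0.        ]), 'rvec': array([ 2.18062758, -2.18110412,  0.11132651]), 'tvec': array([  66.96609191,  579.79084845, 1212.50903257])}
{'fx': 372.0759829996306, 'fy': 372.0759829996306, 'cx': 254.90653712901386, 'cy': 194.74743100334615, 'dist_coeffs': array([0.02224117, 0.        , 0.        , 0.        , 0.        ]), 'rvec': array([ 0.22045019, -2.55873841,  1.59122513]), 'tvec': array([ 548.68887291,  177.09056065, 1006.95656413])}
0.1 [191.61145731 594.47750831 252.63150115] [-3.14034442e+00  1.73883835e-05  2.82979705e+00]
```

View pics/top0.png

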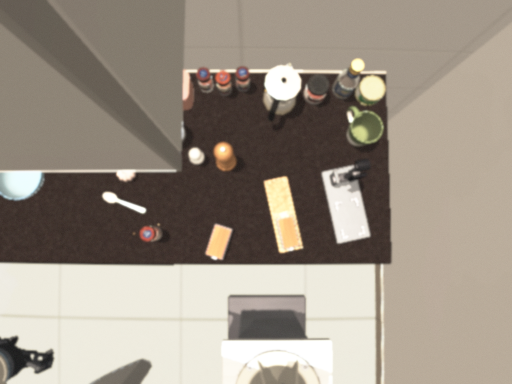

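View pics/side0.png

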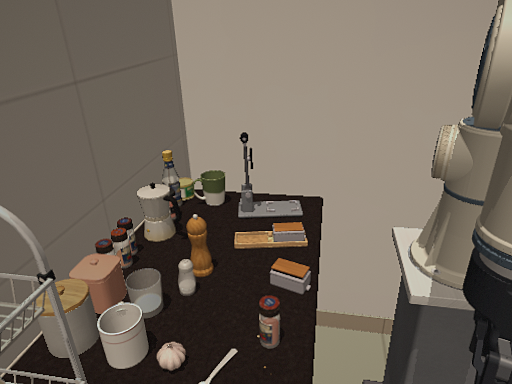

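The top view shows the loose tin at (219,241), the tray at (283,214) with the closed tin in its near cell and the cork cell far, and the press at (346,204) with its lever up and hinge at the top end. I'll zoom in.

```bash
cat > h.py <<'E'
import numpy as np, cv2
from rig import r, job, grab_frame, camera_params
def cam(n):
    p=camera_params(n); K=np.array([[p['fx'],0,p['cx']],[0,p['fy'],p['cy']],[0,0,1]])
    return K,p['dist_coeffs'],np.array(p['rvec']),np.array(p['tvec'])
def ray(n,uv,z):
    K,d,rv,t=cam(n); R=cv2.Rodrigues(rv)[0]
    q=cv2.undistortPoints(np.array(uv,float).reshape(-1,1,2),K,d)[:,0]
    D=np.c_[q,np.ones(len(q))]@R; C=-R.T@t
    return C+D*((z-C[2])/D[:,2])[:,None]
def proj(n,X):
    K,d,rv,t=cam(n); return cv2.projectPoints(np.array(X,float).reshape(-1,1,3),rv,t,K,d)[0][:,0]
E
python3 - <<'E'
from h import *
im=cv2.imread('pics/top0.png')[140:265,195:385]
cv2.imwrite('pics/topc.png',cv2.resize(im,None,fx=4.2,fy=4.2,interpolation=cv2.INTER_CUBIC))
print(proj('top',[[0,0,0],[500,0,0],[191,594,250]]))
hsv=cv2.cvtColor(cv2.imread('pics/top0.png'),cv2.COLOR_BGR2HSV)
for x,y in[(219,241),(288,232),(281,200),(346,215),(224,232),(320,240)]:print((x,y),hsv[y,x])
E
```

```text
[[277.12956054 392.30778371]
 [276.68192165 219.6545891 ]
 [ 32.75377287 346.56160159]]
(219, 241) [ 18 117 254]
(288, 232) [ 18 118 254]
(281, 200) [ 26  62 255]
(346, 215) [ 16  11 244]
(224, 232) [ 17 120 254]
(320, 240) [11 77 66]
```

View pics/topc.png

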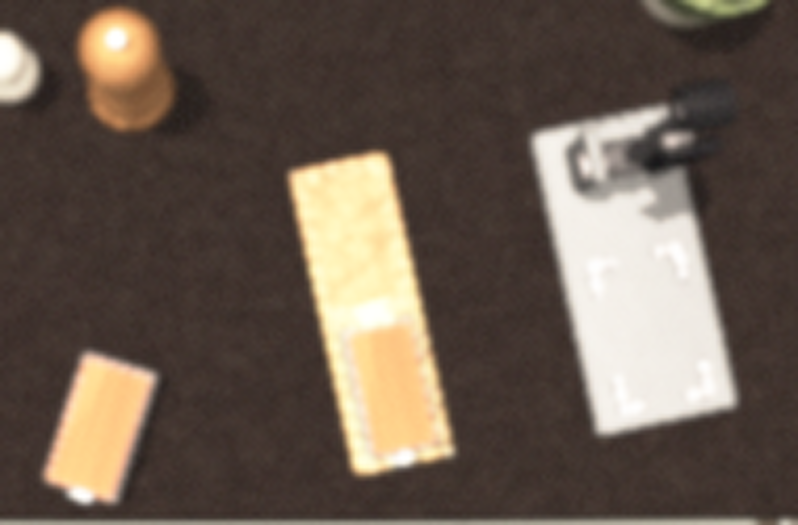

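The crop shows the tin with its tab at the lower left (toward the robot), the far tray cell (crop 345,240) empty, and the press with its brackets at crop (600,270), (680,250), (625,405) and (710,385).

```bash
cat > meas.py <<'E'
from h import *
im=np.mean([grab_frame('top').astype(float) for _ in range(4)],0).astype(np.uint8)[:,:,::-1].copy()
cv2.imwrite('pics/topavg.png',im)
S=8
def rect(box,f,z,name,hull=False):
    x0,y0,x1,y1=box; c=cv2.resize(im[y0:y1,x0:x1],None,fx=S,fy=S,interpolation=cv2.INTER_CUBIC)
    m=f(c,cv2.cvtColor(c,cv2.COLOR_BGR2HSV)).astype(np.uint8)
    cs=cv2.findContours(m,cv2.RETR_EXTERNAL,cv2.CHAIN_APPROX_NONE)[0]
    k=max(cs,key=cv2.contourArea)[:,0].astype(float)
    P=ray('top',(k+.5)/S-.5+[x0,y0],z)
    (cx,cy),(w,h),a=cv2.minAreaRect(P[:,:2].astype(np.float32))
    if w<h:a-=90;w,h=h,w
    a=(a+90)%180-90
    print(name,np.round([cx,cy,w,h],1),'yaw',round(np.radians(a),3)); return P
g=lambda c,h:c.astype(int).sum(2)
lid=lambda c,h:(h[:,:,1]>85)&(h[:,:,2]>150)&(h[:,:,0]<24)
bright=lambda c,h:(h[:,:,2]>135)
rect((200,215,240,262),lid,52,'lid');rect((200,215,240,262),bright,44,'tin bright44')
rect((262,172,306,255),bright,15,'tray')
rect((275,215,302,252),lid,44,'closed lid')
P=rect((320,160,375,247),bright,14,'press')
# press frame: fit left, near edges & right lower
def fitline(Q):
    vx,vy,x,y=cv2.fitLine(Q.astype(np.float32),cv2.DIST_HUBER,0,.1,.01).ravel();return np.array([x,y]),np.array([vx,vy])
P=P[:,:2];np.save('press.npy',P)
c=P.mean(0)
(rc,rs,a)=cv2.minAreaRect(P.astype(np.float32)); 
for y in (0.18,):
  for it in range(3):
    u=np.array([np.cos(y),np.sin(y)]);v=np.array([-u[1],u[0]])
    X=P@u;Y=P@v
    L=(Y>np.percentile(Y,99)-8)&(X>X.min()+15)&(X<X.max()-40); p,d=fitline(P[L]); y=np.arctan(d[1]/d[0])
  u=np.array([np.cos(y),np.sin(y)]);v=np.array([-u[1],u[0]]);X=P@u;Y=P@v
  yl=np.median(Y[L]); R=(X<X.min()+110)&(X>X.min()+15)&(Y<np.median(Y[L])-80); N=(X<X.min()+6)&(Y>Y.min()+15)&(Y<Y.max()-15)
  yr=np.median(Y[R]);xn=np.median(X[N]);
  pr,dr=fitline(P[R]);pn,dn=fitline(P[N])
  F=(X>X.max()-12)&(Y>yl-50)&(Y<yl-12);xf=np.median(X[F])
  print('press yaw L,R,N',y,np.arctan(dr[1]/dr[0]),np.arctan(-dn[0]/dn[1]),'width',yl-yr,'len',xf-xn)
  o=(xn+65)*u+(yl+yr)/2*v; print('nest',o, 'from far',(xf-150)*u+(yl+yr)/2*v)
E
python3 meas.py
```

```text
lid [436.3 168.9  87.1  49.8] yaw -0.314
tin bright44 [435.6 168.9  99.1  53.8] yaw -0.313
tray [516.1 -16.9 219.2  73.8] yaw 0.212
closed lid [464.  -31.4  82.4  45.2] yaw 0.196
press [ 546.1 -200.9  217.7  103.3] yaw 0.211
press yaw L,R,N 0.20782906 0.20745683 0.20719108 width 101.99037241747749 len 216.4278029788129
nest [ 503.74022322 -209.91300566] from far [ 505.13730155 -209.61839828]
```

```bash
cat > ov.py <<'E'
from h import *
def fr(o,yaw,pts):
    c,s=np.cos(yaw),np.sin(yaw); R=np.array([[c,-s,0],[s,c,0],[0,0,1]]); return np.array(pts,float)@R.T+np.array(o,float)
def box(x0,x1,hy,z): return [[x0,-hy,z],[x1,-hy,z],[x1,hy,z],[x0,hy,z]]
def draw(n,items,crop,S,out):
    im=np.mean([grab_frame(n).astype(float) for _ in range(2)],0).astype(np.uint8)[:,:,::-1]
    x0,y0,x1,y1=crop; c=cv2.resize(im[y0:y1,x0:x1],None,fx=S,fy=S,interpolation=cv2.INTER_CUBIC)
    for i,it in enumerate(items):
        q=((proj(n,it)-[x0,y0]+.5)*S-.5).round().astype(int)
        cv2.polylines(c,[q],True,[(0,0,255),(0,255,0),(255,0,0),(255,255,0)][i%4],1,cv2.LINE_AA)
    cv2.imwrite(out,c)
E
python3 - <<'E'
from ov import *
N=[504.3,-209.8,0];T=[516.1,-16.9,0];
I=[fr([437.5,168.3,0],-.314,box(-45,45,25,0)),fr([437.5,168.3,0],-.314,box(-45,45,25,40)),fr(T,.208,box(-106,106,33,15)),fr(T,.208,box(-106,106,33,0)),fr(N,.2075,box(-65,150,50,14)),fr(N,.2075,box(-48,48,28,22)),fr(N,.2075,[[115,-15,265],[115,15,265]])]
draw('side',I,(225,120,335,300),4 if 0 else 3.3,'pics/ov1s.png')
draw('top',I,(200,160,380,265),3.3,'pics/ov1t.png')
a=cv2.imread('pics/ov1s.png');b=cv2.imread('pics/ov1t.png')
b=cv2.resize(b,(430,int(b.shape[0]*430/b.shape[1])));h=max(a.shape[0],b.shape[0]);c=np.zeros((h,a.shape[1]+430,3),np.uint8);c[:a.shape[0],:a.shape[1]]=a;c[:b.shape[0],a.shape[1]:]=b
print(c.shape);cv2.imwrite('pics/ov1.png',c)
K,d,rv,t=cam('top');print(-cv2.Rodrigues(rv)[0].T@t)
E
```

```text
(594, 793, 3)
[ 468.29902623   81.50228235 1258.9175666 ]
```

View pics/ov1.png

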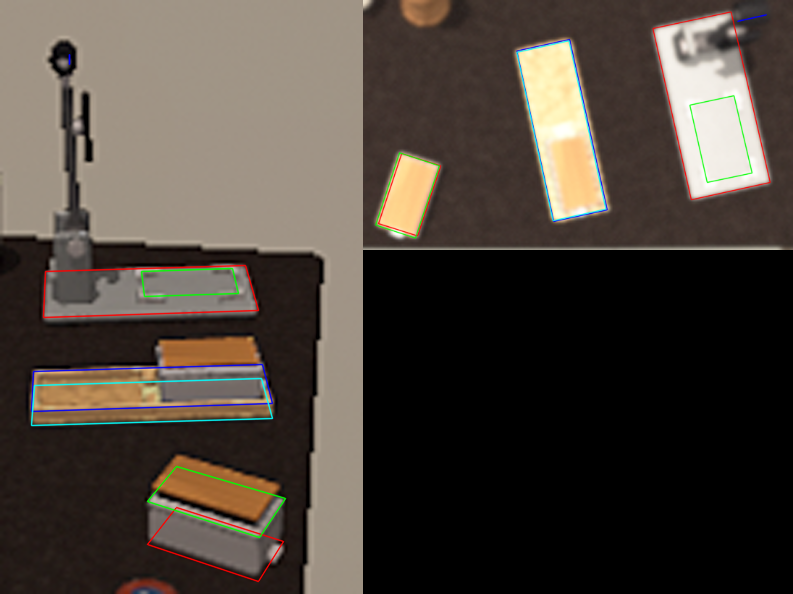

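The overlays agree in both views to within 1–2 mm for the press, tray and tin.

```bash
cat >> h.py <<'E'
from scipy.spatial.transform import Rotation as Ro
def go(x,y,z,yaw):
    s=r.sense(); R=Ro.from_euler('xyz',s['tcp_rot']); G=Ro.from_euler('xyz',[np.pi,0,yaw])
    print('clock',round(s['clock'],2),'pos',np.round(s['eef_pos'],1),'rpy',np.round(s['tcp_rot'],3))
    print('rotvec',np.round((R.inv()*G).as_rotvec(),3),'d before turn',np.round(R.inv().apply(np.array([x,y,z])-s['eef_pos']),1),'d after turn',np.round(G.inv().apply(np.array([x,y,z])-s['eef_pos']),1),'F',np.round(s['contact_force'],1),'open',round(s['opening'],3),'grip',np.round(s['grasp_force'],1))
E
python3 -c "
from h import *
go(437.5,168.3,110,-.314+np.pi)"
R='0 0 0 -26 -23.6 0 1'; python3 steer.py '0 0 0 -26 -23.6 0 1;0 0 0 -26 -23.6 0 1;0 0 0 -26 -23.6 0 1;0 0 0 -26 -23.6 0 1;0 0 0 -26 -23.6 0 1' 40; python3 steer.py '0 0 0 -26 -23.6 0 1;0 0 0 -26 -23.6 0 1;0 0 0 -26 -23.6 0 1;0 0 0 -26 -23.6 0 1;0 0 0 -26 -23.6 0 1'; python3 steer.py '0 0 0 -26 -23.6 0 1;0 0 0 -26 -23.6 0 1;0 0 0 -26 -23.6 0 1;0 0 0 -26 -23.6 0 1;0 0 0 0 0 30 1'; python3 steer.py '0 0 0 0 0 30 1;0 0 0 0 0 30 1;0 0 0 0 0 30 1;0 0 0 0 0 20 1;0 0 0 0 0 0 1'; python3 -c "
from h import *
go(437.5,168.3,33,-.314+np.pi)"
```

```text
clock: 0.92
eef_pos: [279.7, 441.3, 253.3]
tcp_rot: [3.141, 0.0, 2.83]
contact_force: [0.6, -0.1, 1.2]
opening: 1.001
grasp_force: 0.0
clock: 1.33
eef_pos: [367.3, 289.0, 253.5]
tcp_rot: [3.141, 0.0, 2.83]
contact_force: [1.4, 0.3, 0.9]
opening: 0.997
grasp_force: 0.0
clock: 1.75
eef_pos: [442.5, 165.8, 227.6]
tcp_rot: [3.137, 0.009, 2.827]
contact_force: [0.9, 1.1, 0.3]
opening: 0.999
grasp_force: 0.0
clock: 2.17
eef_pos: [434.5, 167.7, 110.0]
tcp_rot: [-3.138, -0.005, 2.83]
contact_force: [-0.5, -1.3, -0.3]
opening: 0.998
grasp_force: 0.0
clock 2.17 pos [434.5 167.7 110. ] rpy [-3.138 -0.005  2.83 ]
rotvec [-0.004 -0.005  0.002] d before turn [-3.1  1.8 77. ] d after turn [-2.7  1.5 77. ] F [-0.5 -1.3 -0.3] open 0.998 grip 0.0
```

```bash
python3 steer.py '0 0 0 -2 1 20 1;0 0 0 0 0 20 1;0 0 0 0 0 20 1;0 0 0 0 0 17 1;0 0 0 0 0 0 1' 40;python3 steer.py '0 0 0 0 0 0 1;0 0 0 0 0 0 1'; python3 -c "
from h import *
go(437.5,168.3,33,-.314+np.pi)"
```

```text
clock: 2.58
eef_pos: [438.3, 168.8, 35.1]
tcp_rot: [-3.14, -0.002, 2.83]
contact_force: [-1.2, -1.0, -0.3]
opening: 0.998
grasp_force: 0.0
clock: 2.75
eef_pos: [439.9, 169.4, 37.6]
tcp_rot: [3.141, 0.001, 2.83]
contact_force: [-0.2, -0.7, 0.3]
opening: 1.001
grasp_force: 0.0
clock 2.75 pos [439.9 169.4  37.6] rpy [3.141e+00 1.000e-03 2.830e+00]
rotvec [0.001 0.001 0.002] d before turn [ 2.  -1.8  4.6] d after turn [ 2.  -1.8  4.6] F [-0.2 -0.7  0.3] open 1.001 grip 0.0
```

```bash
python3 steer.py '0 0 0 2 -1.5 4.5 1;0 0 0 0 0 0 1;0 0 0 0 0 0 0.3;0 0 0 0 0 0 0.3;0 0 0 0 0 0 0.3' 40;python3 steer.py '0 0 0 0 0 0 0.3;0 0 0 0 0 0 0.3;0 0 0 0 0 0 0.3'; python3 -c "
from h import *
go(437.5,168.3,33,-.314+np.pi)"
```

```text
clock: 3.17
eef_pos: [436.9, 168.3, 32.1]
tcp_rot: [3.141, 0.0, 2.83]
contact_force: [0.3, 0.4, 0.5]
opening: 0.601
grasp_force: 0.0
clock: 3.42
eef_pos: [436.8, 168.3, 32.2]
tcp_rot: [3.141, 0.0, 2.83]
contact_force: [-1.1, -0.6, 6.6]
opening: 0.58
grasp_force: 41.5
clock 3.42 pos [436.8 168.3  32.2] rpy [3.141 0.    2.83 ]
rotvec [0.    0.    0.002] d before turn [-0.6  0.2 -0.8] d after turn [-0.6  0.2 -0.8] F [-1.1 -0.6  6.6] open 0.58 grip 41.5
```

```bash
python3 steer.py '0 0 0 0 0 -20 0.3;0 0 0 0 0 -35 0.3;0 0 0 0 0 -35 0.3;0 0 -0.06 0 0 -10 0.3;0 0 -0.1 0 0 0 0.3' 40;python3 steer.py '0 0 -0.1 0 0 0 0.3;0 0 -0.1 0 0 0 0.3;0 0 -0.1 0 0 0 0.3;0 0 -0.06 0 0 0 0.3;0 0 0 0 0 0 0.3'; python3 -c "
from h import *
go(504.3,-209.8,132,.2075+np.pi)"
```

```text
clock: 3.83
eef_pos: [438.5, 168.9, 134.9]
tcp_rot: [3.139, 0.005, 2.992]
contact_force: [1.1, 0.0, -3.1]
opening: 0.578
grasp_force: 43.4
clock: 4.25
eef_pos: [436.4, 168.1, 131.7]
tcp_rot: [-3.141, -0.0, -2.931]
contact_force: [0.7, 0.1, -2.6]
opening: 0.576
grasp_force: 43.3
clock 4.25 pos [436.4 168.1 131.7] rpy [-3.141 -0.    -2.931]
rotvec [-0.    -0.     0.003] d before turn [ 1.270e+01 -3.838e+02 -3.000e-01] d after turn [ 1.140e+01 -3.838e+02 -3.000e-01] F [ 0.7  0.1 -2.6] open 0.576 grip 43.3
```

```bash
python3 steer.py '0 0 0 1 -20 0 0.3;0 0 0 1 -32 0 0.3;0 0 0 1 -32 0 0.3;0 0 0 1 -32 0 0.3;0 0 0 1 -32 0 0.3';python3 steer.py '0 0 0 1 -32 0 0.3;0 0 0 1 -32 0 0.3;0 0 0 1 -32 0 0.3;0 0 0 1 -32 0 0.3;0 0 0 1 -32 0 0.3'; python3 steer.py '0 0 0 1 -32 0 0.3;0 0 0 1 -32 0 0.3;0 0 0 0 -12 0 0.3;0 0 0 0 0 0 0.3;0 0 0 0 0 0 0.3'; python3 - <<'E'
from ov import *
go(504.3,-209.8,132,.2075+np.pi)
p=r.sense()['eef_pos'];o=[p[0],p[1],p[2]-33];ya=.2075;y=r.sense()['tcp_rot'][2]+np.pi
N=[504.3,-209.8,0]
I=[fr(o,y,box(-45,45,25,0)),fr(o,y,box(-45,45,25,40)),fr(N,.2075,box(-48,48,28,22)),fr(o,y,[[-52,0,6],[-45,0,6]])]
draw('side',I,(225,120,335,260),3.3,'pics/ov2s.png')
draw('top',I,(300,150,390,260),4.2,'pics/ov2t.png')
a=cv2.imread('pics/ov2s.png');b=cv2.imread('pics/ov2t.png')
h=max(a.shape[0],b.shape[0]);c=np.zeros((h,a.shape[1]+b.shape[1],3),np.uint8);c[:a.shape[0],:a.shape[1]]=a;c[:b.shape[0],a.shape[1]:]=b
print(c.shape);cv2.imwrite('pics/ov2.png',c)
E
```

```text
clock: 4.67
eef_pos: [462.2, 21.1, 131.7]
tcp_rot: [3.142, -0.0, -2.935]
contact_force: [1.5, 0.4, -2.3]
opening: 0.577
grasp_force: 43.2
clock: 5.08
eef_pos: [490.3, -136.8, 131.7]
tcp_rot: [3.141, -0.0, -2.936]
contact_force: [0.7, -0.0, -1.0]
opening: 0.577
grasp_force: 43.2
clock: 5.5
eef_pos: [503.8, -209.9, 131.3]
tcp_rot: [3.141, -0.001, -2.936]
contact_force: [-0.1, 0.8, -2.3]
opening: 0.582
grasp_force: 43.3
clock 5.5 pos [ 503.8 -209.9  131.3] rpy [ 3.141e+00 -1.000e-03 -2.936e+00]
rotvec [ 0.001 -0.001 -0.002] d before turn [-0.6 -0.  -0.7] d after turn [-0.6 -0.  -0.7] F [-0.1  0.8 -2.3] open 0.582 grip 43.3
(462, 741, 3)
```

View pics/ov2.png

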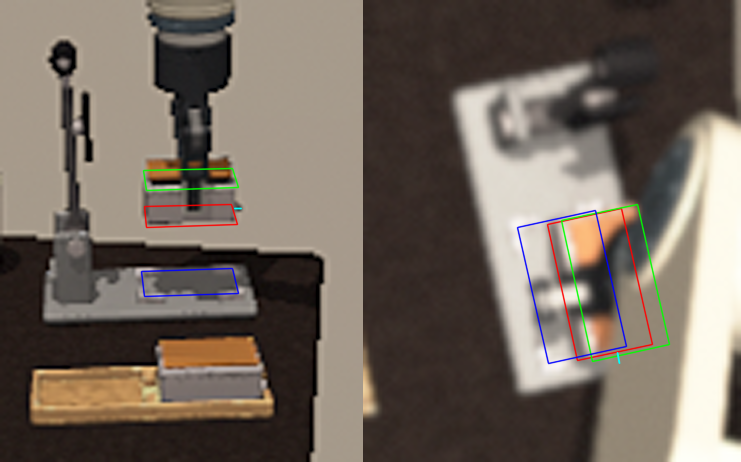

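The side view shows the held tin (145–236, 160–227) matching the predicted box to about 1 mm, square above the nest.

```bash
python3 steer.py '0 0 0 -0.6 0 15 0.3;0 0 0 0 0 25 0.3;0 0 0 0 0 20 0.3;0 0 0 0 0 0 0.3;0 0 0 0 0 0 0.3';python3 steer.py '0 0 0 0 0 5 0.3;0 0 0 0 0 5 0.3;0 0 0 0 0 5 0.3;0 0 0 0 0 0 0.3;0 0 0 0 0 0 0.3';  python3 -c "
from h import *
go(504.3,-209.8,47,.2075+np.pi)"
```

```text
clock: 6.12
eef_pos: [504.2, -208.7, 71.3]
tcp_rot: [3.14, -0.002, -2.932]
contact_force: [-0.4, -0.9, -1.6]
opening: 0.576
grasp_force: 43.1
clock: 6.53
eef_pos: [504.8, -209.8, 56.8]
tcp_rot: [3.141, -0.0, -2.933]
contact_force: [-0.3, -0.5, -1.5]
opening: 0.576
grasp_force: 43.2
clock 6.53 pos [ 504.8 -209.8   56.8] rpy [ 3.141 -0.    -2.933]
rotvec [ 0.    -0.     0.001] d before turn [0.5 0.1 9.8] d after turn [0.5 0.1 9.8] F [-0.3 -0.5 -1.5] open 0.576 grip 43.2
```

```bash
python3 steer.py '0 0 0 0.4 0 4 0.3;0 0 0 0 0 3 0.3;0 0 0 0 0 2 0.3;0 0 0 0 0 1 0.3;0 0 0 0 0 0 0.3';  python3 steer.py '0 0 0 0 0 0.5 0.3;0 0 0 0 0 0 0.3';  python3 -c "
from h import *
go(504.3,-209.8,46.5,.2075+np.pi)"
```

```text
clock: 6.95
eef_pos: [504.3, -209.9, 46.5]
tcp_rot: [3.141, -0.0, -2.933]
contact_force: [0.5, 0.1, -2.8]
opening: 0.577
grasp_force: 43.3
clock: 7.12
eef_pos: [504.6, -209.9, 46.3]
tcp_rot: [-3.141, 0.0, -2.933]
contact_force: [0.1, -0.5, -2.2]
opening: 0.579
grasp_force: 43.3
clock 7.12 pos [ 504.6 -209.9   46.3] rpy [-3.141  0.    -2.933]
rotvec [-0.     0.     0.001] d before turn [ 0.2  0.2 -0.2] d after turn [ 0.2  0.2 -0.2] F [ 0.1 -0.5 -2.2] open 0.579 grip 43.3
```

```bash
python3 steer.py '0 0 0 0 0 0.6 0.3;0 0 0 0 0 0.6 0.3;0 0 0 0 0 0 0.3';  python3 steer.py '0 0 0 0 0 0 0.8;0 0 0 0 0 0 1;0 0 0 0 0 0 1;0 0 0 0 0 0 1;0 0 0 0 0 0 1';python3 steer.py '0 0 0 0 0 -20 1;0 0 0 0 0 -35 1;0 0 0 0 0 -35 1;0 0 0 0 0 0 1;0 0 0 0 0 0 1'; python3 -c "
from h import *
u=np.array([np.cos(.2075),np.sin(.2075)])
print(np.array([504.3,-209.8])+115*u)
go(*(np.array([504.3,-209.8])-30*u),330,.2075+np.pi)"
```

```text
clock: 7.37
eef_pos: [504.6, -209.9, 46.2]
tcp_rot: [-3.141, 0.0, -2.933]
contact_force: [-4.1, 2.0, 12.8]
opening: 0.581
grasp_force: 45.1
clock: 7.78
eef_pos: [504.5, -209.9, 45.0]
tcp_rot: [-3.142, -0.0, -2.933]
contact_force: [-0.2, -0.3, 0.3]
opening: 0.999
grasp_force: 0.0
clock: 8.2
eef_pos: [505.9, -210.5, 137.1]
tcp_rot: [-3.139, 0.004, -2.933]
contact_force: [-0.6, 0.9, -1.2]
opening: 1.001
grasp_force: 0.0
[ 616.83313587 -186.10837003]
clock 8.2 pos [ 505.9 -210.5  137.1] rpy [-3.139  0.004 -2.933]
rotvec [-0.003  0.004  0.001] d before turn [  30.7    0.5 -193. ] d after turn [  31.4    1.  -192.9] F [-0.6  0.9 -1.2] open 1.001 grip 0.0
```

```bash
python3 steer.py '0 0 0 4 0 -25 1;0 0 0 10 0 -35 1;0 0 0 10 0 -35 1;0 0 0 6 0 -35 1;0 0 0 0 0 -35 1';python3 steer.py '0 0 0 0 0 -30 1;0 0 0 0 0 0 1;0 0 0 0 0 0 1'; python3 - <<'E'
from ov import *
c_,s_=np.cos(.2075),np.sin(.2075)
go(616.8,-186.1,330,.2075+np.pi)
N=[504.3,-209.8,0];L=[616.8,-186.1,265]
knob=[[15*0,-15,0],[0,15,0]]
th=np.linspace(0,2*np.pi,24)
I=[fr(N,.2075,box(-45,45,25,54)),fr(N,.2075,box(-42,42,22,66)),fr(L,.2075,[[14*np.cos(t),15,14*np.sin(t)] for t in th]),fr(L,.2075,[[14*np.cos(t),-15,14*np.sin(t)] for t in th])]
draw('side',I,(225,100,335,240),3.3,'pics/ov3s.png')
draw('top',I,(300,150,390,260),4.2,'pics/ov3t.png')
a=cv2.imread('pics/ov3s.png');b=cv2.imread('pics/ov3t.png')
h=max(a.shape[0],b.shape[0]);c=np.zeros((h,a.shape[1]+b.shape[1],3),np.uint8);c[:a.shape[0],:a.shape[1]]=a;c[:b.shape[0],a.shape[1]:]=b
cv2.imwrite('pics/ov3.png',c)
E
```

```text
clock: 8.62
eef_pos: [473.3, -215.9, 300.1]
tcp_rot: [3.14, -0.003, -2.934]
contact_force: [0.5, -1.3, 0.3]
opening: 1.005
grasp_force: 0.0
clock: 8.87
eef_pos: [475.6, -216.3, 330.5]
tcp_rot: [-3.14, 0.002, -2.933]
contact_force: [-0.6, 0.6, -1.3]
opening: 1.005
grasp_force: 0.0
clock 8.87 pos [ 475.6 -216.3  330.5] rpy [-3.140e+00  2.000e-03 -2.933e+00]
rotvec [-0.001  0.002  0.001] d before turn [-144.4    0.4    0.7] d after turn [-144.4    0.5    0.5] F [-0.6  0.6 -1.3] open 1.005 grip 0.0
```

View pics/ov3.png

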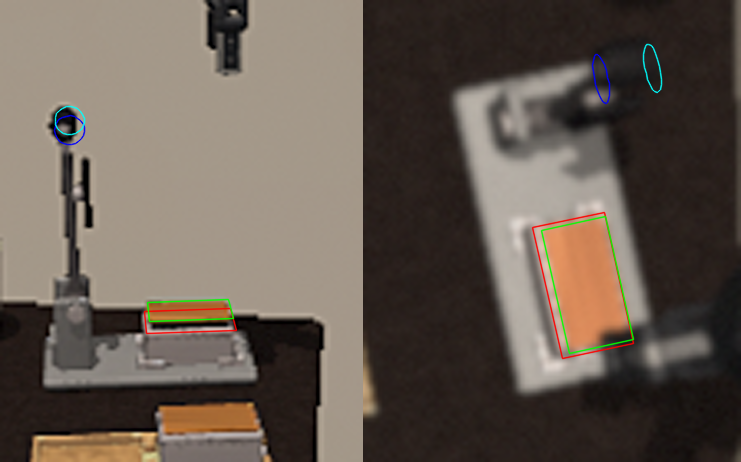

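The tin sits square in the nest with its lid proud, and the knob is at the expected place (5 mm behind the hinge at q=0). Next is the lever.

```bash
python3 steer.py '0 0 0 -20 0 0 1;0 0 0 -35 0 0 1;0 0 0 -35 0 0 1;0 0 0 -35 0 0 1;0 0 0 -22 0 0 1';python3 steer.py '0 0 0 -2 0 0 1;0 0 0 0 0 15 1;0 0 0 0 0 15 1;0 0 0 0 0 15 1;0 0 0 0 0 15 1';python3 steer.py '0 0 0 0 0 0 1;0 0 0 0 0 0 1'; python3 -c "
from h import *
go(622.1,-185,268,.2075+np.pi)"
```

```text
clock: 9.48
eef_pos: [621.2, -184.7, 327.9]
tcp_rot: [3.14, -0.001, -2.933]
contact_force: [0.1, 0.6, 0.5]
opening: 1.003
grasp_force: 0.0
clock: 9.9
eef_pos: [619.8, -185.2, 267.7]
tcp_rot: [3.14, -0.003, -2.933]
contact_force: [-0.5, 0.2, 0.9]
opening: 0.996
grasp_force: 0.0
clock: 10.07
eef_pos: [619.7, -185.2, 268.4]
tcp_rot: [3.14, -0.003, -2.934]
contact_force: [-0.6, 0.2, 0.1]
opening: 1.001
grasp_force: 0.0
clock 10.07 pos [ 619.7 -185.2  268.4] rpy [ 3.140e+00 -3.000e-03 -2.934e+00]
rotvec [ 0.002 -0.003  0.001] d before turn [-2.4 -0.3  0.4] d after turn [-2.4 -0.3  0.4] F [-0.6  0.2  0.1] open 1.001 grip 0.0
```

```bash
python3 steer.py '0 0 0 -2.4 -0.3 0.4 1;0 0 0 0 0 0 0.1;0 0 0 0 0 0 0.1;0 0 0 0 0 0 0.1;0 0 0 0 0 0 0.1' 60;python3 steer.py '0 0 0 0 0 0 0.1;0 0 0 0 0 0 0.1;0 0 0 0 0 0 0.1'; python3 -c "
from h import *
go(622.1,-185,268,.2075+np.pi)
a=[0,.1,.2,.3,.4,.5,.6,.7,.8,.9,1,1.1,1.2,1.3,1.4,1.5,1.6]
P=np.array([[185*np.cos(1.6-q),185*-np.sin(1.6-q)] for q in a])
print(np.round(np.diff(P,axis=0),1).tolist())"
```

```text
clock: 10.48
eef_pos: [623.5, -185.1, 270.2]
tcp_rot: [-3.141, 0.001, -2.933]
contact_force: [-0.4, 0.0, 0.1]
opening: 0.455
grasp_force: 0.0
clock: 10.73
eef_pos: [623.8, -186.4, 270.6]
tcp_rot: [-3.139, 0.001, -2.933]
contact_force: [-0.4, -5.4, 3.3]
opening: 0.343
grasp_force: 61.5
clock 10.73 pos [ 623.8 -186.4  270.6] rpy [-3.139e+00  1.000e-03 -2.933e+00]
rotvec [-0.003  0.001  0.001] d before turn [1.4 1.7 2.6] d after turn [1.4 1.7 2.6] F [-0.4 -5.4  3.3] open 0.343 grip 61.5
[[18.5, 0.4], [18.4, 2.2], [18.0, 4.0], [17.5, 5.8], [16.9, 7.6], [16.0, 9.2], [15.0, 10.8], [13.9, 12.2], [12.6, 13.5], [11.2, 14.7], [9.7, 15.8], [8.0, 16.7], [6.3, 17.4], [4.6, 17.9], [2.8, 18.3], [0.9, 18.5]]
```

```bash
python3 steer.py '0 0 0 9.2 -0.7 0.1 0.1;0 0 0 9.2 0 0.4 0.1;0 0 0 9.2 0 0.9 0.1;0 0 0 9.2 0 1.3 0.1;0 0 0 9 0 1.8 0.1';python3 steer.py '0 0 0 9 0 2.2 0.1;0 0 0 8.8 0 2.7 0.1;0 0 0 8.7 0 3.1 0.1;0 0 0 8.5 0 3.6 0.1;0 0 0 8.4 0 4 0.1'; cat > lev.py <<'E'
from h import *
s=r.sense();p=s['eef_pos'];u=np.array([np.cos(.2075),np.sin(.2075)]);v=np.array([-u[1],u[0]])
d=p[:2]-[616.8,-186.1];X=d@u;Z=p[2]-3-80
q=1.6-np.arctan2(Z,-X);print('q',round(q,3),'rad',round(np.hypot(X,Z),1),'lat',round(d@v,1),'pos',np.round(p,1),'F',np.round(s['contact_force'],1),'grip',s['grasp_force'],'clock',s['clock'], 'yaw',s['tcp_rot'])
import sys
for t in map(float,sys.argv[1:]):
    a=1.6-t; print(t,'need dx,dz',round(185*np.cos(a)+X,1),round(Z-185*np.sin(a),1))
E
python3 lev.py 0.5 1.0
```

```text
clock: 11.15
eef_pos: [578.3, -196.0, 266.1]
tcp_rot: [-3.14, 0.002, -2.933]
contact_force: [2.9, -3.8, 4.1]
opening: 0.34
grasp_force: 61.7
clock: 11.57
eef_pos: [535.5, -205.0, 250.2]
tcp_rot: [-3.14, 0.001, -2.933]
contact_force: [1.1, -4.6, 4.6]
opening: 0.338
grasp_force: 61.7
q 0.492 rad 186.8 lat -1.7 pos [ 535.5 -205.   250.2] F [ 1.1 -4.6  4.6] grip 61.73084378242493 clock 11.5667 yaw [-3.14002496e+00  9.27151978e-04 -2.93343935e+00]
0.5 need dx,dz 0.5 2.3
1.0 need dx,dz 69.3 62.7
```

```bash
python3 steer.py '0 0 0 8.1 -0.8 4.7 0.1;0 0 0 7.9 0 5 0.1;0 0 0 7.6 0 5.4 0.1;0 0 0 7.3 0 5.7 0.1;0 0 0 7 0 6 0.1';python3 steer.py '0 0 0 6.8 0 6.3 0.1;0 0 0 6.5 0 6.6 0.1;0 0 0 6.2 0 6.8 0.1;0 0 0 5.9 0 7.2 0.1;0 0 0 5.6 0 7.5 0.1'; python3 lev.py 1.0 1.5 1.6
```

```text
clock: 11.98
eef_pos: [497.4, -213.1, 223.2]
tcp_rot: [3.142, -0.002, -2.933]
contact_force: [-4.2, -1.8, 10.2]
opening: 0.344
grasp_force: 62.5
clock: 12.4
eef_pos: [467.7, -219.3, 188.3]
tcp_rot: [-3.142, -0.0, -2.934]
contact_force: [2.2, -1.5, 3.2]
opening: 0.341
grasp_force: 61.7
q 0.996 rad 185.5 lat -1.8 pos [ 467.7 -219.3  188.3] F [ 2.2 -1.5  3.2] grip 61.700581312179565 clock 12.4 yaw [-3.14157273e+00 -3.17108108e-04 -2.93355539e+00]
1.0 need dx,dz -0.0 0.9
1.5 need dx,dz 31.4 86.8
1.6 need dx,dz 32.3 105.3
```

```bash
python3 steer.py '0 0 0 5 0 7.8 0.1;0 0 0 4.7 0 8 0.1;0 0 0 4.2 0 8.2 0.1;0 0 0 3.8 0 8.4 0.1;0 0 0 3.4 0 8.6 0.1';python3 steer.py '0 0 0 3 0 8.7 0.1;0 0 0 2.6 0 8.9 0.1;0 0 0 2.1 0 9 0.1;0 0 0 1.6 0 9.1 0.1;0 0 0 1.2 0 9.2 0.1'; python3 lev.py 1.5 1.6
```

```text
clock: 12.82
eef_pos: [447.5, -223.6, 146.8]
tcp_rot: [3.141, -0.0, -2.933]
contact_force: [-0.1, -2.5, 4.4]
opening: 0.345
grasp_force: 61.8
clock: 13.23
eef_pos: [438.0, -225.7, 101.6]
tcp_rot: [3.141, 0.0, -2.934]
contact_force: [-0.4, 0.5, 9.7]
opening: 0.34
grasp_force: 62.3
q 1.499 rad 184.1 lat -1.9 pos [ 438.  -225.7  101.6] F [-0.4  0.5  9.7] grip 62.338374853134155 clock 13.2333 yaw [ 3.14138513e+00  1.44497278e-04 -2.93353882e+00]
1.5 need dx,dz 0.9 0.1
1.6 need dx,dz 1.8 18.6
```

```bash
python3 steer.py '0 0 0 0.6 0 6 0.1;0 0 0 0.3 0 6 0.1;0 0 0 0 0 6 0.1;0 0 0 0 0 3 0.1;0 0 0 0 0 1 0.1';python3 steer.py '0 0 0 0 0 2 0.1;0 0 0 0 0 0 0.1;0 0 0 0 0 0 0.1'; python3 lev.py 1.62
```

```text
clock: 13.65
eef_pos: [437.4, -226.0, 83.9]
tcp_rot: [3.141, -0.0, -2.933]
contact_force: [-20.6, 10.8, 85.5]
opening: 0.339
grasp_force: 72.5
clock: 13.9
eef_pos: [437.4, -226.0, 83.6]
tcp_rot: [-3.141, 0.001, -2.933]
contact_force: [-24.2, 12.0, 95.8]
opening: 0.341
grasp_force: 74.1
q 1.597 rad 183.7 lat -2.1 pos [ 437.4 -226.    83.6] F [-24.2  12.   95.8] grip 74.10016894340515 clock 13.9 yaw [-3.14125955e+00  5.47769435e-04 -2.93325920e+00]
1.62 need dx,dz 1.2 4.3
```

The stop is reached at 96 N, so the lid is home. Now I ease it back up.

```bash
python3 steer.py '0 0 0 0 0 -2 0.1;0 0 0 0 0 -1.5 0.1;0 0 0 0 0 -1 0.1;0 0 0 0 0 -3 0.1;0 0 0 0 0 -5 0.1';python3 lev.py; python3 steer.py '0 0 0 -0.8 0 -7 0.1;0 0 0 -1 0 -7 0.1;0 0 0 -1.2 0 -7 0.1;0 0 0 -1.6 0 -7 0.1;0 0 0 -1.8 0 -7 0.1'; python3 lev.py 1.2 1.0 0.8
```

```text
clock: 14.32
eef_pos: [437.4, -225.8, 90.9]
tcp_rot: [-3.142, 0.001, -2.933]
contact_force: [1.1, 0.8, 3.7]
opening: 0.344
grasp_force: 61.7
q 1.557 rad 183.9 lat -1.9 pos [ 437.4 -225.8   90.9] F [1.1 0.8 3.7] grip 61.7078161239624 clock 14.3167 yaw [-3.14151416e+00  6.44325157e-04 -2.93346042e+00]
clock: 14.73
eef_pos: [441.8, -224.7, 126.1]
tcp_rot: [3.141, -0.004, -2.933]
contact_force: [-9.1, -4.9, 6.7]
opening: 0.338
grasp_force: 61.9
q 1.364 rad 184.3 lat -1.7 pos [ 441.8 -224.7  126.1] F [-9.1 -4.9  6.7] grip 61.86664581298828 clock 14.7333 yaw [ 3.14078834 -0.00352479 -2.93269935]
1.2 need dx,dz -8.8 -29.0
1.0 need dx,dz -26.5 -61.4
0.8 need dx,dz -50.3 -89.6
```

```bash
python3 steer.py '0 0 0 -2 0 -7 0.1;0 0 0 -2 0 -6.5 0.1;0 0 0 -2.3 0 -6.5 0.1;0 0 0 -2.5 0 -6.5 0.1;0 0 0 -2.6 0 -6.3 0.1';python3 steer.py '0 0 0 -2.8 0 -6.1 0.1;0 0 0 -3 0 -6 0.1;0 0 0 -3.2 0 -5.8 0.1;0 0 0 -3.3 0 -5.6 0.1;0 0 0 -3.5 0 -5.5 0.1'; python3 lev.py 1.0 0.8 0.6
```

```text
clock: 15.15
eef_pos: [452.3, -222.5, 158.9]
tcp_rot: [3.141, -0.005, -2.933]
contact_force: [-10.9, -5.3, 9.2]
opening: 0.342
grasp_force: 62.1
clock: 15.57
eef_pos: [467.8, -219.3, 188.1]
tcp_rot: [3.141, -0.005, -2.933]
contact_force: [-11.7, -5.3, 12.3]
opening: 0.338
grasp_force: 62.5
q 0.997 rad 185.3 lat -1.8 pos [ 467.8 -219.3  188.1] F [-11.7  -5.3  12.3] grip 62.514907121658325 clock 15.5667 yaw [ 3.14077863 -0.00492097 -2.93284631]
1.0 need dx,dz 0.1 0.7
0.8 need dx,dz -23.7 -27.6
0.6 need dx,dz -52.7 -50.6
```

```bash
python3 steer.py '0 0 0 -4.2 0 -6 0.1;0 0 0 -4.4 0 -5.8 0.1;0 0 0 -4.7 0 -5.6 0.1;0 0 0 -5 0 -5.4 0.1;0 0 0 -5.2 0 -5.2 0.1'; python3 lev.py 1.0 0.8 0.6 0.4
```

```text
clock: 15.98
eef_pos: [490.9, -214.4, 216.7]
tcp_rot: [3.141, -0.005, -2.933]
contact_force: [-14.3, -3.4, 18.2]
opening: 0.343
grasp_force: 63.4
q 0.797 rad 185.8 lat -1.8 pos [ 490.9 -214.4  216.7] F [-14.3  -3.4  18.2] grip 63.411651849746704 clock 15.9833 yaw [ 3.14101769 -0.00481423 -2.93300056]
1.0 need dx,dz 23.7 29.3
0.8 need dx,dz -0.1 1.0
0.6 need dx,dz -29.0 -21.9
0.4 need dx,dz -62.0 -38.7
```

```bash
python3 steer.py '0 0 0 -4.8 0 -5.8 0.1;0 0 0 -5.2 0 -5.3 0.1;0 0 0 -5.5 0 -5 0.1;0 0 0 -5.6 0 -4.5 0.1;0 0 0 -5.8 0 -4 0.1'; python3 lev.py  0.6 0.4 0.2
```

```text
clock: 16.4
eef_pos: [520.0, -208.3, 241.0]
tcp_rot: [3.142, 0.001, -2.933]
contact_force: [0.4, 0.2, 3.9]
opening: 0.342
grasp_force: 61.6
q 0.59 rad 186.6 lat -1.8 pos [ 520.  -208.3  241. ] F [0.4 0.2 3.9] grip 61.64110779762268 clock 16.4 yaw [ 3.14158851e+00  7.31085648e-04 -2.93344428e+00]
0.6 need dx,dz 0.7 2.3
0.4 need dx,dz -32.2 -14.4
0.2 need dx,dz -67.8 -24.3
```

```bash
python3 steer.py '0 0 0 -6.3 0 -4 0.1;0 0 0 -6.5 0 -3.7 0.1;0 0 0 -6.6 0 -3.4 0.1;0 0 0 -6.7 0 -3.1 0.1;0 0 0 -6.8 0 -2.8 0.1'; python3 steer.py '0 0 0 -7 0 -2.5 0.1;0 0 0 -7 0 -2.2 0.1;0 0 0 -7.1 0 -2 0.1;0 0 0 -7.2 0 -1.7 0.1;0 0 0 -7.2 0 -1.4 0.1';python3 lev.py  0.2 0
```

```text
clock: 16.82
eef_pos: [552.4, -201.6, 257.9]
tcp_rot: [-3.142, 0.0, -2.933]
contact_force: [0.4, 0.6, 5.5]
opening: 0.34
grasp_force: 61.8
clock: 17.23
eef_pos: [587.4, -194.2, 267.9]
tcp_rot: [-3.141, 0.001, -2.933]
contact_force: [0.7, 0.8, 5.8]
opening: 0.342
grasp_force: 61.9
q 0.192 rad 187.4 lat -1.8 pos [ 587.4 -194.2  267.9] F [0.7 0.8 5.8] grip 61.89822793006897 clock 17.2333 yaw [-3.14135055e+00  1.16305517e-03 -2.93329607e+00]
0.2 need dx,dz 1.0 2.6
0.0 need dx,dz -35.8 0.0
```

```bash
python3 steer.py '0 0 0 -7 0 -1 0.1;0 0 0 -7 0 -0.8 0.1;0 0 0 -7 0 -0.5 0.1;0 0 0 -6 0 -0.3 0.1;0 0 0 -5 0 0 0.1'; python3 steer.py '0 0 0 -3 0 0 0.1;0 0 0 -1.5 0 0 0.1;0 0 0 0 0 0 0.1;0 0 0 0 0 0 0.1';python3 lev.py 0
```

```text
clock: 17.65
eef_pos: [619.2, -187.5, 270.6]
tcp_rot: [-3.141, 0.002, -2.933]
contact_force: [1.3, 2.1, 7.2]
opening: 0.341
grasp_force: 62.0
clock: 17.98
eef_pos: [623.3, -186.6, 270.5]
tcp_rot: [-3.141, 0.002, -2.933]
contact_force: [2.0, 0.8, 6.9]
opening: 0.342
grasp_force: 62.0
q -0.004 rad 187.6 lat -1.9 pos [ 623.3 -186.6  270.5] F [2.  0.8 6.9] grip 61.99343204498291 clock 17.9833 yaw [-3.14111067e+00  2.00210912e-03 -2.93316869e+00]
0.0 need dx,dz 0.9 2.6
```

```bash
python3 steer.py '0 0 0 -1 0 0 0.1;0 0 0 0 0 0 0.1;0 0 0 0 0 0 0.1'; python3 lev.py; python3 steer.py '0 0 0 0 0 0 0.5;0 0 0 0 0 0 1;0 0 0 0 0 0 1;0 0 0 0 0 0 1;0 0 0 0 0 0 1';python3 steer.py '0 0 0 0 0 -15 1;0 0 0 0 0 -25 1;0 0 0 0 0 -25 1;0 0 0 0 0 0 1'; python3 -c "
from h import *
go(504.3,-209.8,330,.2075+np.pi)"
```

```text
clock: 18.23
eef_pos: [623.8, -186.5, 270.5]
tcp_rot: [-3.141, 0.001, -2.933]
contact_force: [0.7, 0.6, 7.7]
opening: 0.34
grasp_force: 62.1
q -0.007 rad 187.6 lat -1.9 pos [ 623.8 -186.5  270.5] F [0.7 0.6 7.7] grip 62.05901026725769 clock 18.2333 yaw [-3.14122203e+00  1.04788979e-03 -2.93324468e+00]
clock: 18.65
eef_pos: [622.8, -186.6, 269.3]
tcp_rot: [3.141, -0.001, -2.933]
contact_force: [0.3, -0.4, 0.2]
opening: 0.994
grasp_force: 0.0
clock: 18.98
eef_pos: [624.8, -187.3, 340.0]
tcp_rot: [-3.138, 0.006, -2.933]
contact_force: [0.5, 0.5, 0.8]
opening: 1.001
grasp_force: 0.0
clock 18.98 pos [ 624.8 -187.3  340. ] rpy [-3.138  0.006 -2.933]
rotvec [-0.003  0.006  0.001] d before turn [122.7   2.9   9.3] d after turn [122.6   2.8  10. ] F [0.5 0.5 0.8] open 1.001 grip 0.0
```

```bash
python3 steer.py '0 0 0 20 0.6 0 1;0 0 0 35 0.6 0 1;0 0 0 35 0.6 0 1;0 0 0 35 0.5 0 1;0 0 0 29 0.5 0 1'; python3 steer.py '0 0 0 0 0 0 1;0 0 0 0 0 0 1'; python3 - <<'E'
from ov import *
go(504.3,-209.8,130,.2075+np.pi)
N=[504.3,-209.8,0];T=[516.1,-16.9,0]
I=[fr(N,.2075,box(-45,45,25,54)),fr(N,.2075,box(-42,42,22,58)),fr(T,.208,box(5,101,28,15)),fr(T,.208,box(5,101,28,5))]
draw('side',I,(225,100,335,240),3.3,'pics/ov4s.png')
draw('top',I,(260,150,380,260),3.6,'pics/ov4t.png')
a=cv2.imread('pics/ov4s.png');b=cv2.imread('pics/ov4t.png')
h=max(a.shape[0],b.shape[0]);c=np.zeros((h,a.shape[1]+b.shape[1],3),np.uint8);c[:a.shape[0],:a.shape[1]]=a;c[:b.shape[0],a.shape[1]:]=b
cv2.imwrite('pics/ov4.png',c);print(c.shape)
E
```

```text
clock: 19.4
eef_pos: [469.4, -215.8, 334.3]
tcp_rot: [3.141, -0.001, -2.933]
contact_force: [0.5, -0.6, 0.3]
opening: 0.998
grasp_force: 0.0
clock: 19.57
eef_pos: [470.7, -216.1, 335.1]
tcp_rot: [-3.141, 0.001, -2.935]
contact_force: [1.4, 0.2, -0.2]
opening: 0.999
grasp_force: 0.0
clock 19.57 pos [ 470.7 -216.1  335.1] rpy [-3.141e+00  1.000e-03 -2.935e+00]
rotvec [-0.     0.001 -0.001] d before turn [-34.1  -0.7 205.1] d after turn [-34.2  -0.8 205.1] F [ 1.4  0.2 -0.2] open 0.999 grip 0.0
(462, 795, 3)
```

View pics/ov4.png

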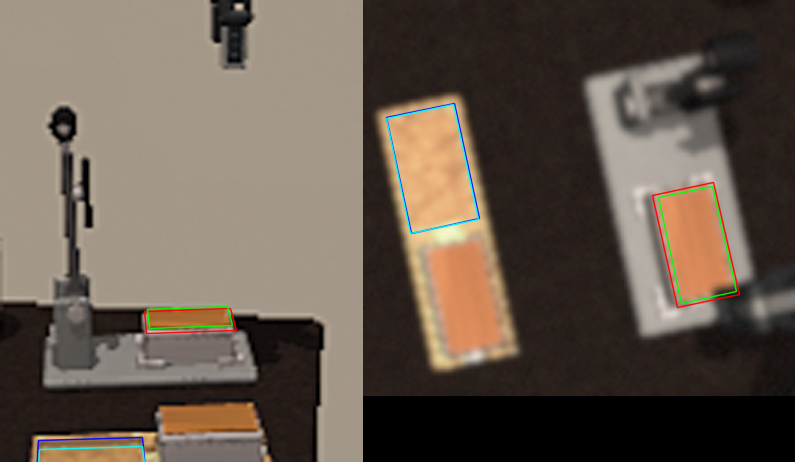

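The lid is home (its outline matches z=58), the lever is upright and the cell overlay fits. Regrasping the tin.

```bash
python3 steer.py '0 0 0 -12 -0.4 20 1;0 0 0 -12 -0.3 35 1;0 0 0 -10 0 35 1;0 0 0 0 0 35 1;0 0 0 0 0 35 1'; python3 steer.py '0 0 0 0 0 35 1;0 0 0 0 0 10 1;0 0 0 0 0 0 1;0 0 0 0 0 0 1;0 0 0 0 0 0 1'; python3 -c "
from h import *
go(504.3,-209.8,46.5,.2075+np.pi)"
```

```text
clock: 20.18
eef_pos: [506.4, -208.9, 172.9]
tcp_rot: [-3.141, 0.0, -2.932]
contact_force: [0.5, 0.1, 0.1]
opening: 1.004
grasp_force: 0.0
clock: 20.6
eef_pos: [506.7, -209.9, 131.7]
tcp_rot: [-3.14, 0.002, -2.933]
contact_force: [0.8, -0.3, 0.4]
opening: 1.004
grasp_force: 0.0
clock 20.6 pos [ 506.7 -209.9  131.7] rpy [-3.140e+00  2.000e-03 -2.933e+00]
rotvec [-0.002  0.002  0.001] d before turn [ 2.5  0.8 85.2] d after turn [ 2.3  0.6 85.2] F [ 0.8 -0.3  0.4] open 1.004 grip 0.0
```

```bash
python3 steer.py '0 0 0 2.2 0.5 20 1;0 0 0 0 0 25 1;0 0 0 0 0 25 1;0 0 0 0 0 10 1;0 0 0 0 0 4 1'; python3 steer.py '0 0 0 0 0 0 1;0 0 0 0 0 0 1;0 0 0 0 0 0 1'; python3 -c "
from h import *
go(504.3,-209.8,46.5,.2075+np.pi)"
```

```text
clock: 21.02
eef_pos: [503.1, -209.5, 45.8]
tcp_rot: [3.142, -0.0, -2.933]
contact_force: [-0.5, 0.0, -0.4]
opening: 1.001
grasp_force: 0.0
clock: 21.27
eef_pos: [504.0, -209.9, 47.3]
tcp_rot: [-3.14, 0.002, -2.933]
contact_force: [0.1, 0.3, 0.3]
opening: 0.998
grasp_force: 0.0
clock 21.27 pos [ 504.  -209.9   47.3] rpy [-3.140e+00  2.000e-03 -2.933e+00]
rotvec [-0.001  0.002  0.001] d before turn [-0.3  0.   0.8] d after turn [-0.3  0.   0.8] F [0.1 0.3 0.3] open 0.998 grip 0.0
```

```bash
python3 steer.py '0 0 0 -0.3 0 0.8 0.3;0 0 0 0 0 0 0.3;0 0 0 0 0 0 0.3;0 0 0 0 0 0 0.3;0 0 0 0 0 0 0.3' 40; python3 steer.py '0 0 0 0 0 0 0.3;0 0 0 0 0 -10 0.3;0 0 0 0 0 -25 0.3;0 0 0 0 0 -30 0.3;0 0 0 0 0 -30 0.3';python3 steer.py '0 0 0 0 0 0 0.3;0 0 0 0 0 0 0.3'; python3 -c "
from h import *
go(567.9,-6,138,.208+np.pi)"
```

```text
clock: 21.68
eef_pos: [503.5, -209.5, 45.7]
tcp_rot: [-3.141, 0.001, -2.933]
contact_force: [-1.7, 0.3, 5.9]
opening: 0.58
grasp_force: 41.8
clock: 22.1
eef_pos: [502.3, -209.0, 141.0]
tcp_rot: [3.14, -0.002, -2.934]
contact_force: [1.0, -0.5, -1.8]
opening: 0.577
grasp_force: 42.5
clock: 22.27
eef_pos: [504.1, -209.8, 142.0]
tcp_rot: [-3.139, 0.003, -2.933]
contact_force: [0.1, 0.8, -2.4]
opening: 0.58
grasp_force: 42.8
clock 22.27 pos [ 504.1 -209.8  142. ] rpy [-3.139e+00  3.000e-03 -2.933e+00]
rotvec [-0.002  0.003  0.   ] d before turn [-104.5  186.2    3.9] d after turn [-104.5  186.2    4. ] F [ 0.1  0.8 -2.4] open 0.58 grip 42.8
```

```bash
python3 steer.py '0 0 0 -12 21 0 0.3;0 0 0 -17 30 0 0.3;0 0 0 -17 30 0 0.3;0 0 0 -17 30 0 0.3;0 0 0 -17 30 0 0.3'; python3 steer.py '0 0 0 -17 30 0 0.3;0 0 0 -7.5 15.2 0 0.3;0 0 0 0 0 30 0.3;0 0 0 0 0 30 0.3;0 0 0 0 0 0 0.3';python3 steer.py '0 0 0 0 0 0 0.3;0 0 0 0 0 0 0.3'; python3 - <<'E'
from ov import *
go(567.9,-6,37.5,.208+np.pi)
s=r.sense();p=s['eef_pos'];o=[p[0],p[1],p[2]-32];y=s['tcp_rot'][2]+np.pi
T=[516.1,-16.9,0]
I=[fr(T,.208,box(5,101,28,15)),fr(o,y,box(-45,45,25,0)),fr(o,y,box(-45,45,25,44)),fr(o,y,[[-52,0,6],[-45,0,6]])]
draw('side',I,(210,180,330,270),3.3,'pics/ov5s.png')
draw('top',I,(255,150,355,260),3.9,'pics/ov5t.png')
a=cv2.imread('pics/ov5s.png');b=cv2.imread('pics/ov5t.png')
h=max(a.shape[0],b.shape[0]);c=np.zeros((h,a.shape[1]+b.shape[1],3),np.uint8);c[:a.shape[0],:a.shape[1]]=a;c[:b.shape[0],a.shape[1]:]=b
cv2.imwrite('pics/ov5.png',c);print(c.shape)
E
```

```text
clock: 22.68
eef_pos: [551.4, -53.3, 138.6]
tcp_rot: [3.141, -0.003, -2.934]
contact_force: [0.3, 0.1, -1.6]
opening: 0.578
grasp_force: 42.7
clock: 23.1
eef_pos: [562.3, -4.9, 74.2]
tcp_rot: [3.139, -0.01, -2.932]
contact_force: [-1.8, -0.4, -2.4]
opening: 0.58
grasp_force: 43.0
clock: 23.27
eef_pos: [566.8, -5.8, 80.2]
tcp_rot: [3.141, -0.001, -2.934]
contact_force: [0.6, -0.2, -2.2]
opening: 0.575
grasp_force: 43.0
clock 23.27 pos [566.8  -5.8  80.2] rpy [ 3.141e+00 -1.000e-03 -2.934e+00]
rotvec [ 0.    -0.001 -0.   ] d before turn [-1.1 -0.4 42.7] d after turn [-1.  -0.4 42.7] F [ 0.6 -0.2 -2.2] open 0.575 grip 43.0
(429, 786, 3)
```

View pics/ov5.png

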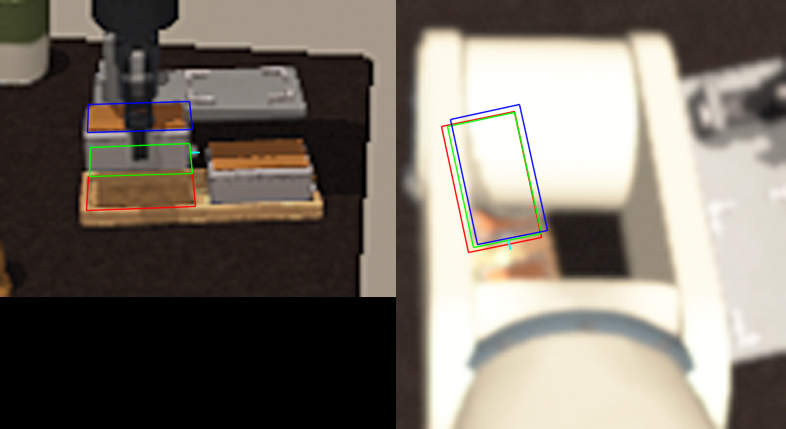

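The side view shows the held tin (86–193) centred over the empty cell (87–195). Lowering it.

```bash
python3 steer.py '0 0 0 -0.6 -0.4 10 0.3;0 0 0 0 0 10 0.3;0 0 0 0 0 8 0.3;0 0 0 0 0 0 0.3;0 0 0 0 0 0 0.3'; python3 -c "
from h import *
go(567.9,-6,37.5,.208+np.pi)"
```

```text
clock: 23.88
eef_pos: [566.8, -5.9, 50.9]
tcp_rot: [3.141, -0.002, -2.933]
contact_force: [-0.1, -0.4, -1.7]
opening: 0.579
grasp_force: 43.2
clock 23.88 pos [566.8  -5.9  50.9] rpy [ 3.141e+00 -2.000e-03 -2.933e+00]
rotvec [ 0.    -0.002  0.   ] d before turn [-1.1 -0.4 13.4] d after turn [-1.1 -0.4 13.4] F [-0.1 -0.4 -1.7] open 0.579 grip 43.2
```

```bash
python3 steer.py '0 0 0 -0.4 -0.2 3 0.3;0 0 0 0 0 3 0.3;0 0 0 0 0 2 0.3;0 0 0 0 0 0 0.3;0 0 0 0 0 0 0.3'; python3 steer.py '0 0 0 0 0 2 0.3;0 0 0 0 0 2 0.3;0 0 0 0 0 1 0.3;0 0 0 0 0 0 0.3;0 0 0 0 0 0 0.3'; python3 -c "
from h import *
go(567.9,-6,37.5,.208+np.pi)"
```

```text
clock: 24.3
eef_pos: [568.0, -5.9, 43.9]
tcp_rot: [3.142, -0.0, -2.933]
contact_force: [0.4, 1.1, -2.1]
opening: 0.578
grasp_force: 43.2
clock: 24.72
eef_pos: [567.9, -6.0, 38.9]
tcp_rot: [3.142, -0.0, -2.933]
contact_force: [0.3, 0.2, -3.1]
opening: 0.58
grasp_force: 43.2
clock 24.72 pos [567.9  -6.   38.9] rpy [ 3.142 -0.    -2.933]
rotvec [ 0. -0.  0.] d before turn [ 0.1 -0.   1.4] d after turn [ 0.1 -0.   1.4] F [ 0.3  0.2 -3.1] open 0.58 grip 43.2
```

It has slid in below the wall tops without contact. I'll lower the last bit and release.

```bash
python3 steer.py '0 0 0 0 0 1 0.3;0 0 0 0 0 0.8 0.3;0 0 0 0 0 0 0.3'; python3 steer.py '0 0 0 0 0 0 0.8;0 0 0 0 0 0 1;0 0 0 0 0 0 1;0 0 0 0 0 0 1;0 0 0 0 0 0 1';python3 steer.py '0 0 0 0 0 -20 1;0 0 0 0 0 -35 1;0 0 0 0 0 -35 1;0 0 0 10 0 -35 1;0 0 0 20 0 -35 1'; python3 steer.py '0 0 0 30 0 -35 1;0 0 0 35 0 0 1;0 0 0 35 0 0 1;0 0 0 35 0 0 1;0 0 0 35 0 0 1';python3 steer.py '0 0 0 0 0 0 1;0 0 0 0 0 0 1'; python3 - <<'E'
from ov import *
T=[516.1,-16.9,0];o=[567.9,-6,5];y=.208
I=[fr(T,.208,box(5,101,28,15)),fr(o,y,box(-45,45,25,0)),fr(o,y,box(-42,42,22,44)),fr(o,y,[[-52,0,6],[-45,0,6]])]
draw('side',I,(210,130,330,270),3.3,'pics/ov6s.png')
draw('top',I,(255,150,355,260),3.9,'pics/ov6t.png')
a=cv2.imread('pics/ov6s.png');b=cv2.imread('pics/ov6t.png')
h=max(a.shape[0],b.shape[0]);c=np.zeros((h,a.shape[1]+b.shape[1],3),np.uint8);c[:a.shape[0],:a.shape[1]]=a;c[:b.shape[0],a.shape[1]:]=b
cv2.imwrite('pics/ov6.png',c)
E
```

```text
clock: 24.97
eef_pos: [567.9, -6.0, 37.0]
tcp_rot: [3.142, -0.0, -2.933]
contact_force: [0.3, -0.2, -1.4]
opening: 0.58
grasp_force: 43.2
clock: 25.38
eef_pos: [568.2, -5.9, 37.3]
tcp_rot: [-3.142, 0.0, -2.933]
contact_force: [-0.7, 0.4, -0.8]
opening: 1.0
grasp_force: 0.0
clock: 25.8
eef_pos: [539.9, -12.0, 199.0]
tcp_rot: [-3.141, 0.002, -2.933]
contact_force: [0.6, 0.1, 0.9]
opening: 0.999
grasp_force: 0.0
clock: 26.22
eef_pos: [373.5, -46.8, 228.9]
tcp_rot: [-3.141, 0.001, -2.933]
contact_force: [-0.2, -0.3, -0.2]
opening: 0.998
grasp_force: 0.0
clock: 26.38
eef_pos: [373.8, -46.9, 229.1]
tcp_rot: [-3.141, 0.001, -2.934]
contact_force: [0.3, 0.5, -0.0]
opening: 1.004
grasp_force: 0.0
```

View pics/ov6.png

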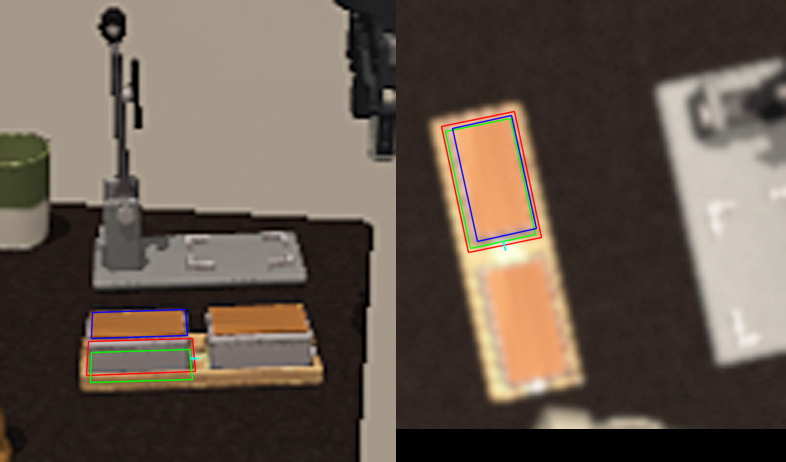

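The tin lies flat in the cell at the predicted place, lid down, closed tin undisturbed, lever up, and the arm clear of everything.

```bash
python3 -c "
from rig import r, job, grab_frame, camera_params
print(job.sign_off())"
```

```text
the job is handed in; nothing more can be done
None
```

I handed the job in at about 26.5 s; in the last pictures the tin lies flat in the cork-lined cell with its lid home, the lever is back up and the closed tin is in place, though the sign-off gave no verdict.

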